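# Load the oily bearing cap into the parts washer

### The job

Load the parts washer: with the fingertips, push the oily bearing cap along the washer's infeed tray and on through the hanging splash flap until it slides down into the wash basket - push it, do not pick it up - then draw your fingers back out so that the flap drops fully shut behind it. Once the cap is in and the flap is shut, press the green start button on top of the washer. Leave the other things on the bench where they are.

Things in the scene. Friction and masses are not known exactly. Their poses are not given: they have to be found in the camera images.
- washer: Bench-top parts washer: fixed blue steel cabinet, 320 long (x = 0 to 320) x 280 wide x 255 mm high, with a steel infeed tray before it. Origin on the bench below the middle of the flap, in the outer face of the front wall; +x is the loading direction (tray to cabinet, level), +y left seen along it, z up. Its top is a clear hood with a grip bar up to 278 mm; the y = -140 mm side has a window.
- tray_front (a point): Middle of the tray's open outer end, on its deck. The deck is flat and level, 100 mm above the bench, from washer x = -230 to +35 mm. Side guides from x = -230 to 0, 18 mm higher than the deck, stand 130 mm apart (inner faces y = +-65 mm).
- lip_edge (a point): Middle of the deck's inner end (washer x = 35 mm, z = 100 mm), inside the cabinet. Here a slippery white slide begins, 35 degrees down. A part tips over and slides down by itself once its centre of mass is past this edge, so what pushes it must follow 20 to 30 mm past the front wall, under the flap.
- opening (a point): Middle of the opening in the 6 mm front wall: y = +-68 mm, z = 100 (deck) to 225 mm. The wall goes on up to 255 mm: a gripper pointing straight down strikes it; tilt the fingers forwards about 45 degrees to reach in.
- basket (a point): Middle of the wash basket's floor, 40 mm above the bench, from washer x = 121 to 314 mm, between side walls (y = +-134 mm); seen through the clear hood.
- flap (a joint): The splash flap, a stainless plate with a yellow lower edge, 130 wide x 118 mm, 0.18 kg, hung on a level hinge (along the washer's y) at washer x = 4, z = 222 mm. Rad: 0 = shut (hanging, on its stop), up to 1.45 as its lower edge swings inwards and up. Opens only inwards, lifted by what is pushed against it (about 1 N); falls shut by itself.
- flap_edge (a point): Middle of the flap's lower edge, 118 mm below the hinge; shut, it hangs 4 mm above the tray's deck.
- cap: The oily main bearing cap, dark brown-black cast iron, about 0.7 kg: an arch lying on its side on the tray, 50 (x) x 100 (y) x 28 mm high (z). Its origin is the centre of its underside. Its flat back (100 x 28 mm, at its x = -25 mm) faces away from the flap; its two legs, 56 mm apart, point along +x to the flap, within 17 degrees. Centre of mass 20 mm in front of the back. Pushed at one point it turns; two spread fingertips keep it square.
- cap_center (a point): The middle of the oily cap's outline, 14 mm above the middle of its underside.
- start (a joint): The green start button, 32 mm across, in a black housing on the washer's control strip; in m pressed down: 0 = up, 0.006 = fully pressed (takes about 5 N); springs back when let go.
- start_top (a point): Centre of the green button's top face, which faces straight up; it lies at washer x = 37, y = 90 mm.
- clean_cap: A clean grey bearing cap of the same shape, lying on the bench. Origin: centre of underside. Not to be moved.
- piston: Aluminium piston, 80 mm across, 70 mm high, standing on the bench. Origin: centre of underside. Not to be moved.
- jar: Glass beaker, 72 mm across, 85 mm high. Origin: centre of underside. Not to be moved.
- valve: Engine valve standing on its 36 mm head, 105 mm high. Origin: centre of underside. Not to be moved.
- socket: Steel socket, 26 mm across, 32 mm high. Origin: centre of underside. Not to be moved.
- wrench: Wrench, 180 mm long, lying flat along its x. Not to be moved.
- spray_can: White spray can with a yellow band, 66 mm across, 190 mm high. Origin: centre of underside. Not to be moved.
Not all that is in view belongs to the job. There is more than one size of the cap; the job needs the middle-sized.

How it is judged:
On the way, in this order (a step that is already met when the one before it is completed fails the run):
1. the flap is pushed open (value of joint flap above 0.4 rad), for 0.05 s.
2. the cap lies in the wash basket and the flap has dropped shut (x of cap_center in the frame of washer between 0.09 and 0.32 m and z of cap_center in the frame of washer between 0.03 and 0.095 m and value of joint flap below 0.06 rad), for 0.2 s.
3. the start button is pressed (value of joint start above 0.004 m), for 0.05 s.
At the end, for the whole second after the job is handed in: The oily cap lies at rest in the wash basket (its middle 90 to 320 mm past the front wall and less than 95 mm above the bench), the flap hangs shut within 0.06 rad, and the start button, pressed at least 4 mm after that, is up again (all of step 2 and linear speed of cap below 0.02 m/s and value of joint start below 0.002 m); the robot touches nothing.
It fails at once if the cap is lifted off the tray (its middle more than 20 mm above where it rides) (z of cap_center in the frame of washer above 0.134 m).
It fails at once if the start button is pressed before the cap is in the basket (value of joint start above 0.003 m and not (x of cap_center in the frame of washer between 0.09 and 0.32 m and z of cap_center in the frame of washer between 0.03 and 0.095 m)).
It fails at once if the start button is pressed while the flap is open (value of joint start above 0.003 m and value of joint flap above 0.12 rad).
It fails at once if another thing on the bench is moved more than 20 mm (distance of any of clean_cap, piston, jar, valve, socket, wrench, spray_can from where it was at the start of the episode above 0.02 m).
It also fails if it takes over 51 s, if anything falls off the work surface, if the arm or the gripper's body presses on something with over 40 N, if the wrist force passes 120 N, or if a joint passes its speed limit or range.

### The arm

A 7-joint arm with a two-finger parallel gripper is mounted at the origin on the work surface. World frame = base frame: x ahead of the robot, y to its left, z up, the work surface at z = 0. Lengths are in m, angles in rad, forces in N, time in s.
With the tool pointing down it reaches from about 0.425 to 1.025 m from the base axis. Payload 9.4 kg.
Tool frame: the origin (TCP) lies midway between the tips of the shut fingers; the grasp point (between the pads) lies 19 mm behind it; x points along the fingers, y is the direction in which the jaws open and shut, and the axes are right-handed (so a half turn about x gives the same grasp; the last joint's range is limited). The gripper opens to 85 mm and grips with 20 to 120 N. Pads are 22 mm wide; open, the fingers measure 114 mm over their backs; the gripper's body (76 mm by 85 mm) begins 54 mm behind the grasp point. The pads swing forward as they close: fully open they stand 13 mm farther back than shut.
Start: joints at [1.157, 0.599, -0.003, 1.599, 0.002, 0.943, -0.08], TCP at [0.24, -0.684, 0.231] pointing down, gripper open.
Joint ranges: [-2.57, 2.57], [-0.35, 1.97], [-1.29, 1.29], [0.11, 2.56], [-1.05, 4.19], [0.11, 1.86], [-2.63, 2.63]. Speed limits (rad/s): [2.22, 2.22, 3.01, 3.01, 3.14, 3.14, 3.14].

### API

Orientations are given as a rotation vector (axis times angle).
In Python, from cell import readout, optics, order gives the robot as it stands.
- The arm moves only by the tool arm_command, never from a script. Its argument "plan" is a list of rows, each a list of 2 entries, a list of its own where there are three numbers: the shift along the tool's x, y, z normalised to -1 to 1, where 1 is 50 cm, then the turn, a rotation vector about the tool's x, y, z normalised to -1 to 1, where 1 is 90 degrees. A call has 1 to 10 rows; each row is the pose to reach, as a shift and turn from the pose commanded when the call began, along the tool's axes at that moment; what a row does not reach only later rows make up. A row lasts 1/10 s, in which the tool goes at most 50 mm and 8.59 degrees, less where a joint would pass 70% of its speed; a pose out of reach is approached as far as the arm can. A call with a number of a shift or a turn outside -1 to 1 is refused whole. A call with a gripper value outside its range is refused whole. "hand" is the closure, from 0 (fully open) to 1 (shut), set as the call begins (left out, the last holds). The fingers move at their own pace and stop on an object; "grip_force" is the grip in N (left out, the last holds). Time passes only in rows, so rows that repeat a pose let the fingers close. It gives the time, the measured TCP pose, the force and the opening at its end, in the units of the state.
- readout.sense(): the state, without advancing time (a new reading comes with each control period).
- optics.snapshot(name): name is "scene" or "side" or "wrist"; returns a dict with "pixels" (400x640x3 uint8, blue, green, red), "mtx" (3x3 intrinsics, pixels), "rvec" (rotation vector, rad) and "tvec" (3), from world to camera coordinates, as OpenCV has them; the wrist camera has in their place "hand_eye" (4x4, takes a point from camera to tool coordinates, whose origin is the TCP and whose axes are the tool frame's). Camera axes: x right, y down, z forward; pixel columns grow to the right and rows downward; lengths in m; the calibration is good to about 2 mm. A picture is of the moment at which its call begins: read the wrist's pose just before it. There is no depth.
- order.close_job(): hands the job in, once; it reports no verdict.
The state is a dict: "clock": time; "q": joint angles; "qd": joint speeds; "effort": joint torques, N m; "tool_pos": TCP position; "ee_rot": TCP orientation; "force": force on the tool from outside, world axes, zero at the start; "moment": the same for the moment, N m; "opening": finger opening in m.
Only numpy, scipy, OpenCV 4.12 (cv2) and the standard library are available. Lean on these libraries where they do the work, as an engineer would, in place of code of your own. Each camera call takes 0.05 s, during which the arm holds its last target.

## Working session

There is one attempt and no reset: what is moved stays moved. The work goes in short steps, Python scripts to look and compute and a tool call to move; the robot and the scene stay as the last step left them, time stands still between calls to the robot, and variables do not carry over. Pictures are saved under pics/ and viewed, and the job is handed in when it is done.

Besides the shell and the picture viewer there is one more tool, called after "Request:" as a command line: name --argument value ..., lists and objects as JSON in quotes. arm_command: Moves the arm, as the interface text tells. Scaled input: -1 to 1 covers 50 cm each way for a shift and 90 degrees each way for a turn. Its arguments: {"type":"object","properties":{"plan":{"type":"array"},"hand":{"type":"number"},"grip_force":{"type":"number"}},"required":["plan"]}

```bash
mkdir -p pics; ls
python3 - <<'E'
from cell import readout, optics
import cv2
s=readout.sense()
for k,v in s.items(): print(k,v)
for n in("scene","side","wrist"):
    d=optics.snapshot(n); cv2.imwrite(f"pics/{n}0.png",d["pixels"])
    print(n,{k:v for k,v in d.items() if k!="pixels"})
E
```

```text
pics
clock 0.0
q [ 1.15730998  0.60014359 -0.00253566  1.60013735  0.00178432  0.94291029
 -0.07983245]
qd [-1.89383236e-03  5.63759660e-04  4.57817786e-04 -1.04473842e-04
  2.41664692e-05 -2.97033707e-04 -9.10238152e-04]
effort [ 9.52593800e-04 -7.76444721e+01  1.56535327e+00 -2.58005869e+01
  1.24619334e-02  9.05738416e-03 -4.21136672e-07]
tool_pos [ 0.23940445 -0.68382261  0.23040106]
ee_rot [ 2.03898639  0.34831377 -2.03981835]
force [-0.12846014 -0.93324654  0.93661702]
moment [ 0.00910628 -0.00210958  0.00954512]
opening 0.08531137412944444
scene {'mtx': array([[489.37415471,   0.        , 313.34098022],
       [  0.        , 489.37415471, 198.35054549],
       [  0.        ,   0.        ,   1.        ]]), 'rvec': array([ 0.7960941 ,  2.89982836, -0.4894706 ]), 'tvec': array([ 0.39722373, -0.10827822,  1.83817736])}
side {'mtx': array([[361.07649982,   0.        , 319.79013756],
       [  0.        , 361.07649982, 204.18352351],
       [  0.        ,   0.        ,   1.        ]]), 'rvec': array([ 2.21966462,  0.19914804, -0.11948004]), 'tvec': array([-0.43568087,  0.08217122,  1.30554768])}
wrist {'mtx': array([[330.8396238 ,   0.        , 320.60774017],
       [  0.        , 330.8396238 , 202.14168133],
       [  0.        ,   0.        ,   1.        ]]), 'hand_eye': array([[-2.30432371e-04, -2.99606964e-01,  9.54062689e-01,
        -1.41577178e-01],
       [ 9.99999958e-01,  9.76935475e-05,  2.72206462e-04,
        -1.09792869e-03],
       [-1.74760720e-04,  9.54062712e-01,  2.99606929e-01,
        -7.73669512e-02],
       [ 0.00000000e+00,  0.00000000e+00,  0.00000000e+00,
         1.00000000e+00]])}
```

View pics/scene0.png

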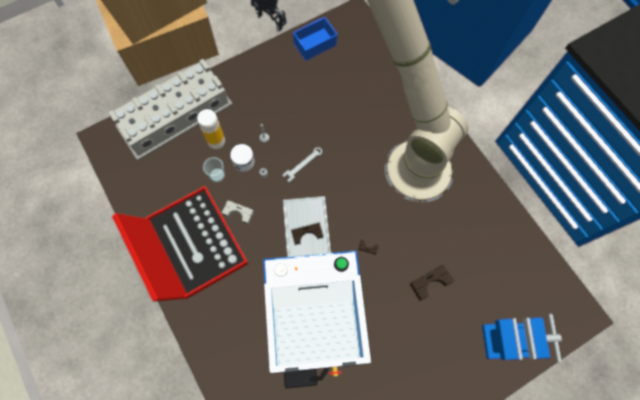

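View pics/side0.png

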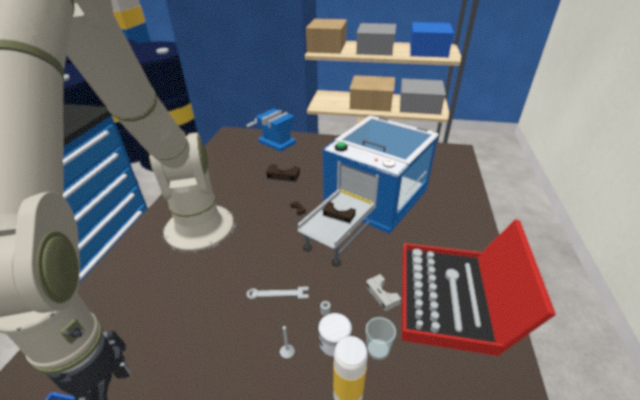

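View pics/wrist0.png

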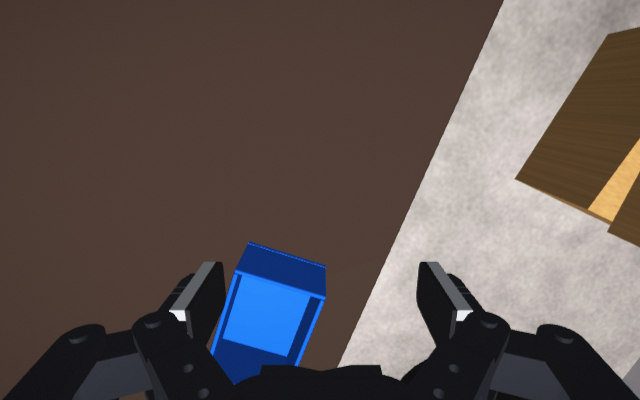

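The scene view shows the washer (315,310) with its tray (306,225). There are four caps: a dark one on the tray (307,232), a small dark one on the bench (368,247), a large dark one (432,283) and a grey one (238,210). The one on the tray fits the description; I'll check it in an enlarged crop.

Run:
```python
import cv2
a=cv2.imread("pics/scene0.png")[180:380,220:470]
cv2.imwrite("pics/sc1.png",cv2.resize(a,None,fx=3,fy=3,interpolation=cv2.INTER_CUBIC))
a=cv2.imread("pics/side0.png")[100:280,240:460]
cv2.imwrite("pics/sd1.png",cv2.resize(a,None,fx=3.3,fy=3.3,interpolation=cv2.INTER_CUBIC))
```

```text
(no output)
```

View pics/sc1.png

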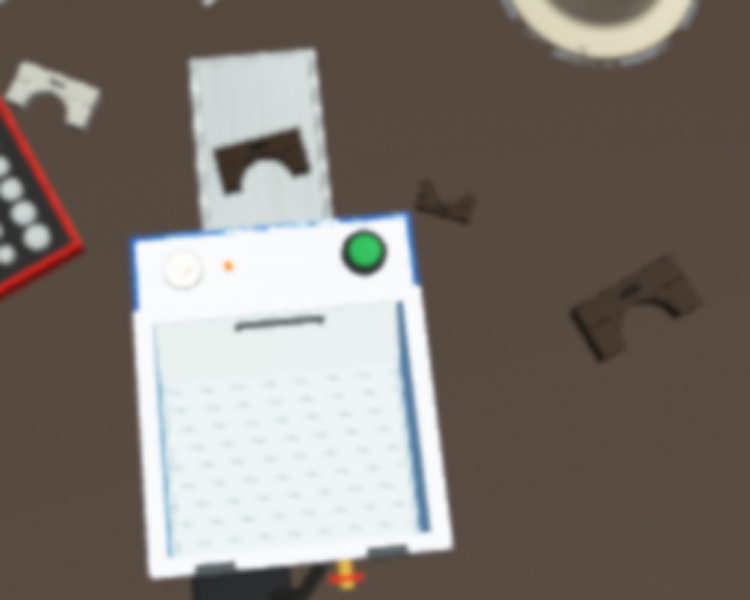

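View pics/sd1.png

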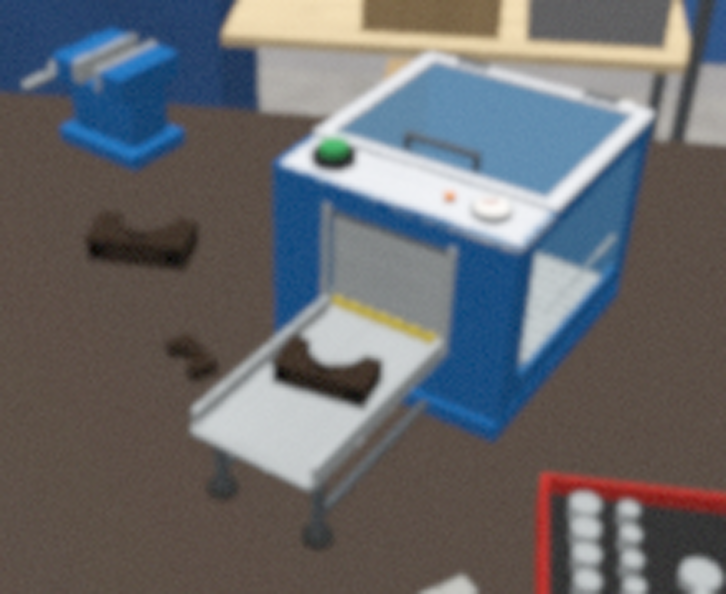

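```bash
cat > h.py <<'E'
import numpy as np,cv2
from scipy.optimize import least_squares
from cell import readout, optics
CAL={}
def cal(d):
    R=cv2.Rodrigues(d["rvec"])[0]; return d["mtx"],R,np.array(d["tvec"])
def proj(c,P):
    K,R,t=c; p=(R@np.atleast_2d(P).T).T+t; p=(K@p.T).T; return p[:,:2]/p[:,2:]
def ray(c,uv,z):
    K,R,t=c; C=-R.T@t; d=R.T@np.linalg.inv(K)@np.array([uv[0],uv[1],1.]); return C+d*(z-C[2])/d[2]
def w2world(p,P):
    P=np.atleast_2d(P); c,s=np.cos(p[2]),np.sin(p[2]); return np.c_[p[0]+c*P[:,0]-s*P[:,1],p[1]+s*P[:,0]+c*P[:,1],P[:,2]]
E
python3 - <<'E'
from h import *
a=optics.snapshot("scene");b=optics.snapshot("side")
ca,cb=cal(a),cal(b)
A=[((132,238),(0,-.14,.255)),((409,214),(0,.14,.255)),((150,577),(.32,-.14,.255)),((452,548),(.32,.14,.255)),((365,250),(.037,.09,.262)),((190,60),(-.23,-.067,.118)),((316,49),(-.23,.067,.118))]
B=[((277,165),(0,.14,.255)),((520,247),(0,-.14,.255)),((334,150),(.037,.09,.262)),((193,432),(-.23,.067,.1)),((315,488),(-.23,-.067,.1))]
ua=np.array([x[0] for x in A])/3+[220,180];Pa=[x[1] for x in A]
ub=np.array([x[0] for x in B])/3.3+[240,100];Pb=[x[1] for x in B]
def rs(p): return np.r_[(proj(ca,w2world(p,Pa))-ua).ravel(),(proj(cb,w2world(p,Pb))-ub).ravel()]
p0=ray(ca,ua[0],.255)/2+ray(ca,ua[1],.255)/2
d=ray(ca,ua[0],.255)-ray(ca,ua[1],.255); yaw=np.arctan2(d[1],d[0])+np.pi/2
p0=[p0[0],p0[1],yaw]
r=least_squares(rs,p0,loss='soft_l1'); print(p0,r.x,np.degrees(r.x[2])); print(rs(r.x).reshape(-1,2).round(1))
p=r.x; np.save("w.npy",p)
def toW(P):
    c,s=np.cos(p[2]),np.sin(p[2]); v=np.array(P)-[p[0],p[1],0]; return np.array([c*v[0]+s*v[1],-s*v[0]+c*v[1],v[2]])
# scene cap corners back (top face z .128)
print("button",[toW(ray(ca,ua[4],z)).round(4) for z in(.255,.265,.275)], toW(ray(cb,ub[2],.265)).round(4))
g=cv2.cvtColor(a["pixels"],cv2.COLOR_BGR2GRAY)
x0,y0=285,205
m=(g[205:256,286:328]<100).astype(np.uint8)
n,l,st,_=cv2.connectedComponentsWithStats(m); i=1+np.argmax(st[1:,4]); print(st[1:])
cs=cv2.findContours((l==i).astype(np.uint8),cv2.RETR_EXTERNAL,cv2.CHAIN_APPROX_NONE)[0][0][:,0]+[286,205]
H=np.array([toW(ray(ca,q,.128))[:2] for q in cs]).astype(np.float32)*1000
print(cv2.minAreaRect(H), cv2.boxPoints(cv2.minAreaRect(H)).round(1))
for q in [(215,151),(299,128),(309,172),(228,193)]: print(toW(ray(ca,np.array(q)/3+[220,180],.128)).round(4))
for q in [(278,375),(365,402)]: print("side back lower",toW(ray(cb,np.array(q)/3.3+[240,100],.1)).round(4))
E
```

```text
[np.float64(0.5478218331370878), np.float64(0.12278070596424094), np.float64(1.1232549268077179)] [0.54880554 0.12135736 1.12955662] 64.71882680920685
[[-0.8  0.1]
 [-0.2 -0.5]
 [ 0.3  0.2]
 [-0.3 -0.3]
 [-0.5  0.6]
 [ 0.7 -0.2]
 [-2.3  0.1]
 [-1.6 -0.7]
 [ 0.  -0. ]
 [-0.5  1.7]
 [ 0.8 -2.3]
 [-1.  -2.1]]
button [array([0.0339, 0.0923, 0.255 ]), array([0.0359, 0.0915, 0.265 ]), array([0.0379, 0.0906, 0.275 ])] [0.043  0.0922 0.265 ]
[[ 41   0   1   8   8]
 [  6  19  31  20 303]]
((-102.84521484375, -0.3651237487792969), (49.460906982421875, 94.82229614257812), 9.636513710021973) [[-135.2   42.2]
 [-119.3  -51.2]
 [ -70.5  -43. ]
 [ -86.4   50.5]]
[-0.1173 -0.0495  0.128 ]
[-0.135   0.0457  0.128 ]
[-0.0837  0.0516  0.128 ]
[-0.0685 -0.0392  0.128 ]
side back lower [-0.1237  0.0458  0.1   ]
side back lower [-0.1093 -0.0479  0.1   ]
```

The crop confirms it: the dark cap on the tray is the middle-sized one (the small one at (368,247) and the large one at (432,283) are on the bench). Next I'll measure where the obstacles are and get the tool pose in the washer frame.

```bash
cat >> h.py <<'E'
from scipy.spatial.transform import Rotation as Rn
p=np.load("w.npy")
def toW(P):
    c,s=np.cos(p[2]),np.sin(p[2]); v=np.array(P)-[p[0],p[1],0]; return np.array([c*v[0]+s*v[1],-s*v[0]+c*v[1],v[2]])
def target(wp,tilt,sgn=1):
    """wp washer xyz; tilt from vertical forwards deg; tool z forward-up if sgn=1. Returns pos,R"""
    t=np.radians(tilt); X=np.array([np.sin(t),0,-np.cos(t)]); Z=sgn*np.array([np.cos(t),0,np.sin(t)])
    Y=np.cross(Z,X); R=Rn.from_euler('z',p[2]).as_matrix()@np.c_[X,Y,Z]
    return w2world(p,wp)[0],R
def rel(pos,R,s=None):
    s=s or readout.sense(); R0=Rn.from_rotvec(s["ee_rot"]).as_matrix()
    d=R0.T@(pos-np.array(s["tool_pos"])); r=Rn.from_matrix(R0.T@R).as_rotvec()
    return (d/.5).round(4),(r/(np.pi/2)).round(4)
def st():
    s=readout.sense();R0=Rn.from_rotvec(s["ee_rot"]).as_matrix();c=Rn.from_euler('z',-p[2]).as_matrix()
    print("t",s["clock"],"q",np.round(s["q"],3),"W",toW(s["tool_pos"]).round(4),"F",np.round(c@s["force"],1),"open",round(s["opening"],4))
    print("axes in washer\n",(c@R0).round(3))
E
python3 - <<'E'
from h import *
st()
c=cal(optics.snapshot("scene"))
for n,uv,z in [("spray base",(213,140),0),("spray top",(207,119),.19),("valve",(264,138),0),("piston",(242,155),.07),("jar",(214,170),.04),("socket",(263,172),.03),("wr",(288,178),0),("wr2",(320,150),0),("clean",(238,211),.02),("toolbox near",(207,190),.05)]:
    P=ray(c,uv,z); print(n,P.round(3),toW(P).round(3))
for sg in(1,-1): print(rel(*target((-.21,0,.28),45,sg)))
E
```

```text
t 0.25 q [ 1.157  0.6   -0.003  1.6    0.002  0.943 -0.08 ] W [-0.8604 -0.0643  0.2309] F [ 0.  -0.2 -1. ] open 0.0853
axes in washer
 [[ 0.    -0.712 -0.702]
 [ 0.001 -0.702  0.712]
 [-1.    -0.001  0.   ]]
spray base [ 0.61  -0.503  0.   ] [-0.538 -0.322  0.   ]
spray top [ 0.603 -0.484  0.19 ] [-0.524 -0.307  0.19 ]
valve [ 0.438 -0.411  0.   ] [-0.529 -0.127  0.   ]
piston [ 0.551 -0.358  0.07 ] [-0.433 -0.207  0.07 ]
jar [ 0.664 -0.371  0.04 ] [-0.396 -0.315  0.04 ]
socket [ 0.513 -0.277  0.03 ] [-0.376 -0.138  0.03 ]
wr [ 0.441 -0.221  0.   ] [-0.356 -0.048  0.   ]
wr2 [ 0.279 -0.258  0.   ] [-0.459  0.082  0.   ]
clean [ 0.662 -0.195  0.02 ] [-0.237 -0.237  0.02 ]
toolbox near [ 0.721 -0.31   0.05 ] [-0.317 -0.34   0.05 ]
(array([-0.0975, -1.0169, -0.8214]), array([ 1.4009, -0.2425, -0.5801]))
(array([-0.0975, -1.0169, -0.8214]), array([-0.478 ,  0.4729, -0.1977]))
```

Run:
```python
from h import *
s=readout.sense()
P,R=target((-.26,0,.40),48,-1)
d,r=rel(P,R); print(d,r)
print(d*.5,r*.5)
```

```text
[-0.3376 -0.9458 -0.7512] [-0.4743  0.5044 -0.2108]
[-0.1688 -0.4729 -0.3756] [-0.23715  0.2522  -0.1054 ]
```

Request:
arm_command --plan '[[[-0.1,-0.05,-0.04],[0,0,0]],[[-0.16,-0.1,-0.08],[-0.05,0.05,-0.02]],[[-0.2,-0.16,-0.12],[-0.1,0.1,-0.04]],[[-0.25,-0.22,-0.18],[-0.14,0.15,-0.06]],[[-0.3,-0.28,-0.22],[-0.18,0.2,-0.08]],[[-0.33,-0.34,-0.27],[-0.22,0.24,-0.1]],[[-0.34,-0.4,-0.32],[-0.24,0.25,-0.1]],[[-0.34,-0.46,-0.37],[-0.24,0.25,-0.1]],[[-0.34,-0.5,-0.4],[-0.24,0.25,-0.1]],[[-0.34,-0.5,-0.4],[-0.24,0.25,-0.1]]]' --hand 0.4

```text
clock: 1.3
tool_pos: [0.3468, -0.3786, 0.4021]
ee_rot: [2.198, 0.916, -1.482]
force: [-0.2, -0.4, -0.2]
opening: 0.0511
```

Run:
```python
from h import *
st()
print(rel(*target((-.26,0,.40),48,-1)))
```

```text
t 1.3 q [ 1.2    0.265 -0.3    1.802 -0.353  1.215  0.205] W [-0.5383 -0.0309  0.4021] F [-0.5 -0.  -0.2] open 0.0511
axes in washer
 [[ 0.399 -0.379 -0.835]
 [-0.088 -0.922  0.376]
 [-0.913 -0.076 -0.401]]
(array([ 0.2204, -0.2674, -0.44  ]), array([-0.2306,  0.2566, -0.1069]))
```

```bash
cat > fk.py <<'E'
import numpy as np, itertools, json
from scipy.spatial.transform import Rotation as Rn
from scipy.optimize import least_squares
def fk(q,sg,pr):
    h,a,b,c,c1,c7,bx,by=pr
    ax='zyzyzyz'; R=Rn.identity(); p=np.array([bx,by,0.]); off=[h,0,a,0,b,0,c]
    qq=np.array(q)*sg; qq=qq+np.array([c1,0,0,0,0,0,c7])
    p=p+[0,0,h]
    for i in range(7):
        R=R*Rn.from_euler(ax[i],qq[i])
        if i in(1,3,5): p=p+R.apply([0,0,[a,b,c][i//2]])
    # tool x along flange z
    T=Rn.from_matrix(np.array([[0,0,1],[0,1,0],[-1,0,0]]).T) # columns: tool axes in flange
    return p,R*T
E
python3 - <<'E'
from fk import *
from cell import readout
s=readout.sense()
D=[([1.15730998,.60014359,-.00253566,1.60013735,.00178432,.94291029,-.07983245],[.23940445,-.68382261,.23040106],[2.03898639,.34831377,-2.03981835]),(list(s["q"]),list(s["tool_pos"]),list(s["ee_rot"]))]
json.dump([[list(map(float,x)) for x in d] for d in D],open("D.json","w"))
out=[]
for sg in itertools.product([1,-1],[1],[1,-1],[1],[1,-1],[1],[1,-1]):
  sg=np.array(sg)
  for c10 in (0,np.pi/2,-np.pi/2,-2.4):
   for c70 in (0,1.57,3.14,-1.57):
    def f(pr):
        e=[]
        for q,t,r in D:
            P,R=fk(q,sg,pr); e+=list(P-t)+list(.3*(R.inv()*Rn.from_rotvec(r)).as_rotvec())
        return e
    r=least_squares(f,[.36,.42,.4,.3,c10,c70,0,0]); out.append((r.cost,tuple(sg),r.x.round(4)))
out.sort(key=lambda x:x[0])
for o in out[:6]: print(o)
E
```

```text
(np.float64(4.864022405604541e-18), (np.int64(-1), np.int64(1), np.int64(-1), np.int64(1), np.int64(-1), np.int64(1), np.int64(-1)), array([ 0.2997,  0.6296,  0.4438,  0.3276,  0.    , -4.7124, -0.0484,
       -0.0306]))
(np.float64(4.864022556538624e-18), (np.int64(-1), np.int64(1), np.int64(-1), np.int64(1), np.int64(-1), np.int64(1), np.int64(-1)), array([ 0.2997,  0.6296,  0.4438,  0.3276,  0.    ,  1.5708, -0.0484,
       -0.0306]))
(np.float64(4.864022556540286e-18), (np.int64(-1), np.int64(1), np.int64(-1), np.int64(1), np.int64(-1), np.int64(1), np.int64(-1)), array([ 0.2997,  0.6296,  0.4438,  0.3276,  0.    ,  1.5708, -0.0484,
       -0.0306]))
(np.float64(4.864022569512356e-18), (np.int64(-1), np.int64(1), np.int64(-1), np.int64(1), np.int64(-1), np.int64(1), np.int64(-1)), array([ 0.2997,  0.6296,  0.4438,  0.3276,  0.    ,  1.5708, -0.0484,
       -0.0306]))
(np.float64(4.864022601635753e-18), (np.int64(-1), np.int64(1), np.int64(-1), np.int64(1), np.int64(-1), np.int64(1), np.int64(-1)), array([ 0.2997,  0.6296,  0.4438,  0.3276,  0.    ,  1.5708, -0.0484,
       -0.0306]))
(np.float64(4.864022617653556e-18), (np.int64(-1), np.int64(1), np.int64(-1), np.int64(1), np.int64(-1), np.int64(1), np.int64(-1)), array([ 0.2997,  0.6296,  0.4438,  0.3276,  0.    ,  1.5708, -0.0484,
       -0.0306]))
```

```bash
cat > fk.py <<'E'
import numpy as np, itertools, json
from scipy.spatial.transform import Rotation as Rn
from scipy.optimize import least_squares
SG=np.array([-1,1,-1,1,-1,1,-1.])
LO=np.array([-2.57,-.35,-1.29,.11,-1.05,.11,-2.63]);HI=np.array([2.57,1.97,1.29,2.56,4.19,1.86,2.63])
T=Rn.from_matrix(np.array([[0,0,1],[0,1,0],[-1,0,0]]).T)
def fk(q,pr):
    h,a,b,c,o1,o2,o3,x2,x3=pr
    R=Rn.identity(); p=np.array([0,0,h]); qq=np.array(q)*SG; qq[6]+=np.pi/2
    O={1:[0,o1,a],2:[x2,0,0],3:[x3,o2,b],5:[0,o3,c]}
    for i in range(7):
        R=R*Rn.from_euler('zyzyzyz'[i],qq[i])
        if i in O: p=p+R.apply(O[i])
    return p,R*T
def fit():
    D=json.load(open("D.json")); p0=np.array([.36,.55,.45,.3,-.05,0,0,0,0])
    def f(pr):
        e=[]
        for q,t,r in D: e+=list(fk(q,pr)[0]-t)
        return np.r_[np.array(e)*1000,(pr-p0)*2]
    r=least_squares(f,p0); return r.x,np.abs(r.fun[:3*len(D)]).max()
def add():
    from cell import readout
    s=readout.sense(); D=json.load(open("D.json")); D.append([list(map(float,s[k])) for k in("q","tool_pos","ee_rot")]); json.dump(D,open("D.json","w"))
def ik(P,R,q0,pr,wc=.02):
    def f(q):
        p,r=fk(q,pr); mid=(q-(LO+HI)/2)/((HI-LO)/2)
        return np.r_[(p-P)*20,(r.inv()*Rn.from_matrix(R)).as_rotvec()*6,wc*mid]
    r=least_squares(f,np.clip(q0,LO+.01,HI-.01),bounds=(LO,HI)); p,rr=fk(r.x,pr)
    return r.x,np.linalg.norm(p-P),(rr.inv()*Rn.from_matrix(R)).magnitude()
E
python3 - <<'E'
from h import *
from fk import *
pr,e=fit(); print(pr.round(4),e)
q0=np.array(readout.sense()["q"]); rng=np.random.default_rng(0)
for sg in(1,-1):
  for tilt in (35,40,45,50,55):
    for x in (-.17,.03):
      best=None
      for k in range(25):
        qs=q0 if k==0 else rng.uniform(LO,HI)
        q,ep,er=ik(*target((x,0,.112),tilt,sg),qs,pr)
        sc=ep*20+er*6
        mar=np.min(np.minimum(q-LO,HI-q))
        if ep<.003 and er<.02 and (best is None or mar>best[0]): best=(mar,q.round(2))
      print(sg,tilt,x,best)
E
```

```text
[ 3.113e-01  6.043e-01  4.662e-01  3.126e-01 -8.370e-02  2.850e-02
 -1.500e-03 -5.000e-04 -8.900e-03] 0.001072065461293903
1 35 -0.17 (np.float64(7.896062918177904e-06), array([ 1.16,  1.17, -1.29,  2.21,  1.2 ,  0.52,  1.89]))
1 35 0.03 (np.float64(0.10052411926318094), array([ 0.69,  1.1 , -1.19,  2.13,  1.53,  0.42,  1.27]))
1 40 -0.17 (np.float64(1.6398597280087301e-07), array([ 0.83,  0.74, -0.6 ,  2.26, -1.05,  0.36, -2.2 ]))
1 40 0.03 (np.float64(0.09271639675781573), array([ 0.74,  1.15, -1.2 ,  2.15,  1.66,  0.36,  1.2 ]))
1 45 -0.17 (np.float64(5.661077628893452e-08), array([ 1.25,  1.28, -1.29,  2.21,  1.11,  0.43,  2.08]))
1 45 0.03 (np.float64(0.10913175111464879), array([ 0.77,  1.18, -1.18,  2.17,  1.82,  0.28,  1.09]))
1 50 -0.17 (np.float64(7.378274702318777e-08), array([ 1.29,  1.34, -1.29,  2.21,  1.04,  0.39,  2.2 ]))
1 50 0.03 (np.float64(0.0668089744098005), array([ 0.79,  1.19, -1.13,  2.18,  2.17,  0.18,  0.79]))
1 55 -0.17 (np.float64(5.887323961673019e-10), array([ 1.32,  1.4 , -1.29,  2.2 ,  0.94,  0.37,  2.34]))
1 55 0.03 (np.float64(0.060269365373210745),
[... 396 characters left out ...]
167777886110625), array([ 0.75,  1.19, -1.24,  2.15,  1.66,  0.42, -1.93]))
-1 45 -0.17 (np.float64(0.14003984251207785), array([ 1.19,  1.1 , -1.11,  2.22,  0.62,  0.25, -0.61]))
-1 45 0.03 (np.float64(3.089442679460319e-08), array([ 0.8 ,  1.28, -1.29,  2.16,  1.78,  0.42, -1.96]))
-1 50 -0.17 (np.float64(0.1414469340957315), array([ 1.24,  1.19, -1.14,  2.21,  0.58,  0.25, -0.51]))
-1 50 0.03 (np.float64(3.296389738949301e-08), array([ 0.84,  1.34, -1.29,  2.18,  1.89,  0.37, -2.01]))
-1 55 -0.17 (np.float64(0.12257162440222458), array([ 1.28,  1.27, -1.17,  2.21,  0.51,  0.26, -0.38]))
-1 55 0.03 (np.float64(4.01023125817801e-09), array([ 0.69,  1.02, -0.86,  2.21,  4.19,  0.27,  1.88]))
```

```bash
cat >> fk.py <<'E'
def step_ik(P,R,q,pr,w=.05):
    def f(x):
        p,r=fk(x,pr); return np.r_[(p-P)*20,(r.inv()*R).as_rotvec()*6,w*(x-q)]
    r=least_squares(f,np.clip(q,LO+1e-4,HI-1e-4),bounds=(LO,HI)); p,rr=fk(r.x,pr)
    return r.x,np.linalg.norm(p-P),(rr.inv()*R).magnitude()
def path(q,wps,pr,n=20,w=.05,verbose=False):
    """wps list of (P,Rmat)"""
    out=[];P0,R0=fk(q,pr)
    for P,R in wps:
        R=Rn.from_matrix(R); dv=(R0.inv()*R).as_rotvec()
        me=0;mr=0;mx=0
        for k in range(1,n+1):
            q2,ep,er=step_ik(P0+(P-P0)*k/n,R0*Rn.from_rotvec(dv*k/n),q,pr,w)
            mx=max(mx,np.abs(q2-q).max());q=q2;me=max(me,ep);mr=max(mr,er)
        out.append((q.round(2),round(me*1000,1),round(np.degrees(mr),1),round(mx,2))); P0,R0=P,R
    return out
E
python3 - <<'E'
from h import *
from fk import *
pr,e=fit()
q0=np.array(readout.sense()["q"])
for sg in(1,-1):
  for tilt in (35,45,50):
    print(sg,tilt)
    for o in path(q0,[target(w,tilt,sg) for w in [(-.26,0,.4),(-.19,0,.2),(-.17,0,.115),(-.05,0,.115),(.03,0,.115)]],pr): print("  ",*o)
E
```

```text
1 35
   [-0.25  0.02  0.86  2.17 -0.68  1.17 -2.63] 1.6 0.5 1.04
   [ 0.38  0.39 -0.    2.29 -1.05  0.72 -2.31] 0.0 0.0 0.23
   [ 0.7   0.65 -0.48  2.27 -1.05  0.37 -2.26] 0.0 0.0 0.04
   [ 0.57  0.73 -0.67  2.22 -1.05  0.16 -2.47] 0.0 0.0 0.01
   [ 0.41  0.75 -0.67  2.16 -1.05  0.11 -2.59] 1.1 0.4 0.01
1 45
   [ 0.73  0.17 -0.13  2.08 -0.82  1.2  -2.55] 0.0 0.0 0.16
   [ 0.79  0.53 -0.41  2.25 -1.05  0.69 -2.22] 0.0 0.0 0.06
   [ 0.93  0.8  -0.67  2.25 -1.05  0.37 -2.14] 0.0 0.0 0.02
   [ 0.8   0.93 -0.89  2.21 -1.05  0.11 -2.31] 2.4 0.9 0.02
   [ 0.62  0.91 -0.86  2.14 -1.05  0.11 -2.44] 8.1 3.1 0.01
1 50
   [ 0.75  0.2  -0.11  2.09 -0.89  1.25 -2.46] 0.0 0.0 0.16
   [ 0.91  0.61 -0.53  2.24 -1.05  0.69 -2.18] 0.0 0.0 0.06
   [ 1.    0.88 -0.72  2.24 -1.05  0.39 -2.08] 0.0 0.0 0.02
   [ 0.88  1.02 -0.95  2.2  -1.05  0.11 -2.23] 3.7 1.3 0.02
   [ 0.71  1.01 -0.93  2.13 -1.05  0.11 -2.35] 10.6 4.1 0.01
-1 35
   [ 1.03  0.2  -0.56  1.99 -0.58  1.08  0.34] 0.0 0.0 0.01
   [ 0.87  0.52 -0.63  2.21 -0.67  0.51  0.47] 0.0 0.0 0.03
   [ 0.84  0.73 -0.68  2.25 -0.71  0.27  0.56] 0.0 0.0 0.01
   [ 0.61  0.76 -0.73  2.21 -0.82  0.12  0.45] 0.0 0.0 0.01
   [ 0.41  0.75 -0.67  2.16 -1.05  0.11  0.55] 1.1 0.4 0.03
-1 45
   [ 1.11  0.26 -0.57  2.02 -0.72  1.13  0.5 ] 0.0 0.0 0.02
   [ 0.97  0.6  -0.65  2.22 -0.88  0.58  0.76] 0.0 0.0 0.03
   [ 0.96  0.83 -0.72  2.25 -0.97  0.34  0.93] 0.0 0.0 0.01
   [ 0.8   0.93 -0.89  2.21 -1.05  0.11  0.83] 2.4 0.9 0.02
   [ 0.62  0.91 -0.86  2.14 -1.05  0.11  0.7 ] 8.1 3.1 0.01
-1 50
   [ 1.15  0.29 -0.58  2.03 -0.79  1.15  0.57] 0.0 0.0 0.02
   [ 1.    0.65 -0.65  2.22 -0.96  0.62  0.88] 0.0 0.0 0.03
   [ 1.    0.88 -0.72  2.24 -1.05  0.39  1.06] 0.0 0.0 0.01
   [ 0.88  1.02 -0.95  2.2  -1.05  0.11  0.91] 3.7 1.3 0.02
   [ 0.71  1.01 -0.93  2.13 -1.05  0.11  0.79] 10.6 4.1 0.01
```

Run:
```python
from h import *
from fk import *
pr,e=fit()
q0=np.array(readout.sense()["q"])
def tg(w,tilt,dy,roll=0):
    P,R=target(w,tilt,-1); R=Rn.from_euler('z',dy,degrees=True).as_matrix()@R@Rn.from_euler('x',roll,degrees=True).as_matrix(); return P,R
for tilt in (38,42,46):
  for dy in (-15,-8,0,8,15):
    o=path(q0,[tg(w,tilt,dy) for w in [(-.26,0,.4),(-.19,0,.2),(-.17,0,.115),(-.08,0,.115),(.0,0,.115),(.015,0,.115)]],pr,n=12)
    print(tilt,dy,[x[1:3] for x in o[2:]],o[-1][0])
```

```text
38 -15 [(np.float64(8.1), np.float64(2.7)), (np.float64(16.4), np.float64(5.7)), (np.float64(19.8), np.float64(7.4)), (np.float64(20.1), np.float64(7.6))] [ 0.43  0.7  -0.66  2.17 -1.05  0.11  0.33]
38 -8 [(np.float64(0.0), np.float64(0.0)), (np.float64(7.6), np.float64(2.6)), (np.float64(11.9), np.float64(4.5)), (np.float64(12.4), np.float64(4.7))] [ 0.48  0.75 -0.71  2.16 -1.05  0.11  0.47]
38 0 [(np.float64(0.0), np.float64(0.0)), (np.float64(0.0), np.float64(0.0)), (np.float64(2.3), np.float64(0.9)), (np.float64(3.0), np.float64(1.1))] [ 0.52  0.8  -0.74  2.16 -1.05  0.11  0.62]
38 8 [(np.float64(0.0), np.float64(0.0)), (np.float64(0.0), np.float64(0.0)), (np.float64(0.0), np.float64(0.0)), (np.float64(0.0), np.float64(0.0))] [ 0.5   0.8  -0.71  2.13 -0.81  0.21  0.49]
38 15 [(np.float64(0.0), np.float64(0.0)), (np.float64(0.0), np.float64(0.0)), (np.float64(0.0), np.float64(0.0)), (np.float64(0.0), np.float64(0.0))] [ 0.47  0.79 -0.66  2.08 -0.69  0.33  0.47]
42 -15 [(np.float64(10.2), np.float64(3.3)), (np.float64(19.8), np.float64(7.0)), (np.float64(24.3), np.float64(9.1)), (n
[... 1142 characters left out ...]
(np.float64(18.5), np.float64(6.9)), (np.float64(19.3), np.float64(7.4))] [ 0.66  0.89 -0.86  2.15 -1.05  0.11  0.62]
46 0 [(np.float64(0.0), np.float64(0.0)), (np.float64(0.0), np.float64(0.0)), (np.float64(6.8), np.float64(2.6)), (np.float64(7.8), np.float64(3.0))] [ 0.67  0.93 -0.88  2.15 -1.05  0.11  0.74]
46 8 [(np.float64(0.0), np.float64(0.0)), (np.float64(0.0), np.float64(0.0)), (np.float64(0.0), np.float64(0.0)), (np.float64(0.0), np.float64(0.0))] [ 0.64  0.92 -0.83  2.13 -1.    0.19  0.79]
46 15 [(np.float64(0.0), np.float64(0.0)), (np.float64(0.0), np.float64(0.0)), (np.float64(0.0), np.float64(0.0)), (np.float64(0.0), np.float64(0.0))] [ 0.58  0.88 -0.73  2.08 -0.84  0.35  0.71]
```

```bash
cat >> h.py <<'E'
def tg(w,tilt=45,dy=9,roll=-6):
    P,R=target(w,tilt,-1); R=Rn.from_euler('z',dy,degrees=True).as_matrix()@R@Rn.from_euler('x',roll,degrees=True).as_matrix(); return P,R
E
python3 - <<'E'
from h import *
from fk import *
pr,e=fit()
q0=np.array(readout.sense()["q"])
for o in path(q0,[tg(w) for w in [(-.22,0,.3),(-.17,0,.118),(-.17,0,.11),(-.05,0,.11),(.015,0,.11),(.025,0,.11),(-.2,0,.12),(-.2,0,.3)]],pr,n=12): print(*o)
print(rel(*tg((-.22,0,.30))))
E
```

```text
[ 1.03  0.46 -0.65  2.07 -0.65  0.93  0.69] 0.0 0.0 0.04
[ 0.92  0.82 -0.68  2.18 -0.72  0.47  0.89] 0.0 0.0 0.04
[ 0.92  0.84 -0.68  2.18 -0.72  0.46  0.9 ] 0.0 0.0 0.0
[ 0.74  0.89 -0.78  2.16 -0.84  0.27  0.84] 0.0 0.0 0.02
[ 0.63  0.92 -0.82  2.12 -0.89  0.19  0.8 ] 0.0 0.0 0.01
[ 0.61  0.93 -0.82  2.12 -0.9   0.18  0.79] 0.0 0.0 0.0
[ 0.96  0.8  -0.65  2.17 -0.69  0.52  0.9 ] 0.0 0.0 0.03
[ 1.    0.46 -0.67  2.08 -0.66  0.9   0.67] 0.0 0.0 0.03
(array([ 0.4349, -0.2824, -0.4266]), array([-0.3811,  0.226 , -0.147 ]))
```

Request:
arm_command --plan '[[[0.04,-0.03,-0.04],[-0.04,0.02,-0.01]],[[0.09,-0.06,-0.09],[-0.08,0.05,-0.03]],[[0.14,-0.09,-0.14],[-0.13,0.08,-0.05]],[[0.2,-0.13,-0.19],[-0.18,0.11,-0.07]],[[0.25,-0.16,-0.24],[-0.23,0.14,-0.09]],[[0.3,-0.2,-0.3],[-0.28,0.17,-0.11]],[[0.36,-0.24,-0.36],[-0.33,0.2,-0.13]],[[0.4,-0.26,-0.4],[-0.36,0.22,-0.14]],[[0.435,-0.282,-0.427],[-0.381,0.226,-0.147]],[[0.435,-0.282,-0.427],[-0.381,0.226,-0.147]]]'

```text
clock: 2.3
tool_pos: [0.4554, -0.0797, 0.2983]
ee_rot: [1.961, 1.538, -0.747]
force: [-1.5, -0.3, 0.2]
opening: 0.0511
```

Run:
```python
from h import *
from fk import *
add(); pr,e=fit(); print(pr.round(4),e)
st()
for i in(1,): 
  d=optics.snapshot("side"); cv2.imwrite("pics/side2.png",d["pixels"]); d=optics.snapshot("wrist"); cv2.imwrite("pics/wrist2.png",d["pixels"])
for w in[(-.22,0,.22),(-.17,0,.125)]:print(rel(*tg(w)))
for o in path(np.array(readout.sense()["q"]),[tg(w) for w in [(-.17,0,.118),(-.17,0,.11),(-.05,0,.11),(.025,0,.11)]],pr,n=12): print(*o)
```

```text
[ 2.836e-01  6.468e-01  4.422e-01  3.266e-01 -3.000e-02 -2.630e-02
 -4.000e-04  1.000e-04 -1.000e-04] 0.005393117511076628
t 2.3 q [ 1.026  0.432 -0.652  2.121 -0.686  0.908  0.721] W [-0.2217 -0.0014  0.2983] F [-0.9  1.2  0.2] open 0.0511
axes in washer
 [[ 0.7    0.228 -0.677]
 [ 0.112 -0.971 -0.212]
 [-0.706  0.072 -0.705]]
(array([ 0.1179, -0.0147,  0.1044]), array([-0.0028,  0.0004, -0.0018]))
(array([ 0.3221, -0.0062,  0.17  ]), array([-0.0028,  0.0004, -0.0018]))
[ 0.93  0.79 -0.73  2.26 -0.8   0.41  0.93] 0.0 0.0 0.04
[ 0.93  0.8  -0.73  2.26 -0.8   0.4   0.95] 0.0 0.0 0.0
[ 0.76  0.86 -0.87  2.26 -0.94  0.19  0.89] 0.0 0.0 0.02
[ 0.64  0.89 -0.91  2.22 -1.05  0.11  0.89] 0.5 0.2 0.03
```

View pics/side2.png

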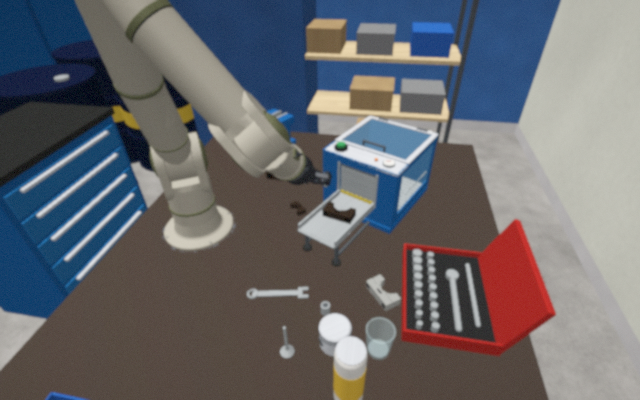

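View pics/wrist2.png

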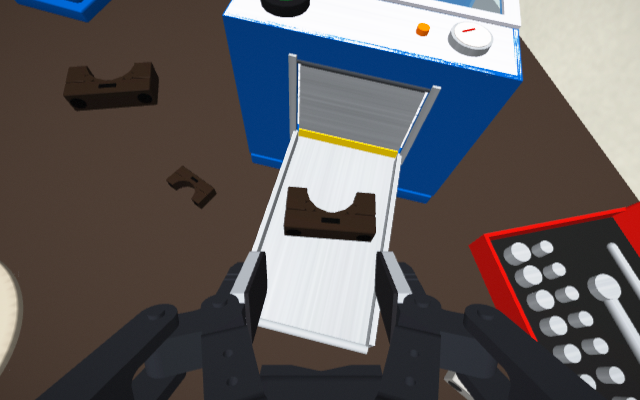

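Wrist view: the cap is at (330,213) on the tray, its back toward the fingers. The flap is shut, with its yellow edge from (298,133) to (398,155). I'll project the model points into this picture to check the washer pose.

```bash
sed -i 's/roll=-6/roll=6/' h.py
cat >> h.py <<'E'
def wcal(d,s):
    H=d["hand_eye"];R0=Rn.from_rotvec(s["ee_rot"]).as_matrix();M=np.eye(4);M[:3,:3]=R0;M[:3,3]=s["tool_pos"]
    W=np.linalg.inv(M@H); return d["mtx"],W[:3,:3],W[:3,3]
E
python3 - <<'E'
from h import *
s=readout.sense(); d=optics.snapshot("wrist"); c=wcal(d,s); im=d["pixels"].copy()
pts=[(-.23,.065,.1),(-.23,-.065,.1),(0,.065,.1),(0,-.065,.1),(0,.065,.225),(0,-.065,.225),(0,.14,.255),(0,-.14,.255),(.004,.065,.104),(.004,-.065,.104)]
im=cv2.resize(im,None,fx=1.25,fy=1.25,interpolation=cv2.INTER_CUBIC)
for u in proj(c,w2world(p,pts)): cv2.circle(im,tuple(int(v) for v in u*1.25*16),40,(255,0,255),1,shift=4)
cv2.imwrite("pics/w3.png",im)
g=d["pixels"]
for q in [(285,237),(376,241),(284,232),(375,240)]: print(toW(ray(c,q,.1)).round(4))
E
```

```text
[-0.1399  0.0433  0.1   ]
[-0.1184 -0.0587  0.1   ]
[-0.1343  0.0461  0.1   ]
[-0.1175 -0.0574  0.1   ]
```

View pics/w3.png

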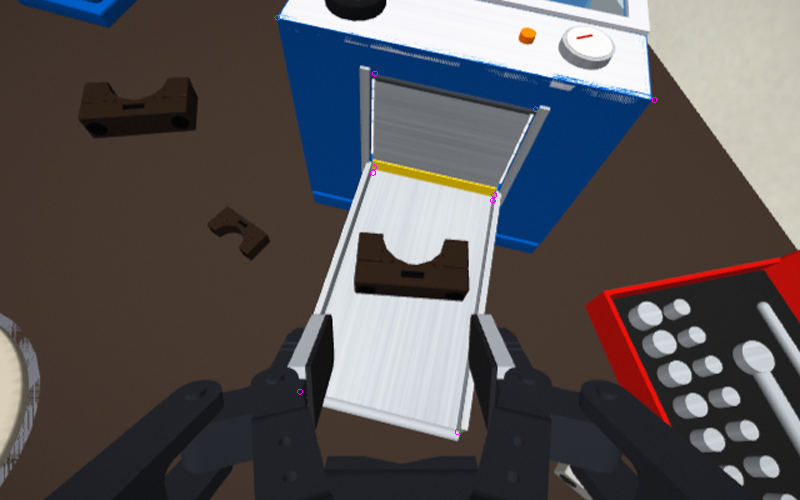

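Run:
```python
from h import *
from fk import *
pr,e=fit()
for w in[(-.185,-.004,.20),(-.17,-.004,.118)]:print(rel(*tg(w)))
for o in path(np.array(readout.sense()["q"]),[tg(w) for w in [(-.17,0,.118),(-.05,0,.11),(.02,0,.11)]],pr,n=12): print(*o)
```

```text
(array([0.1952, 0.0052, 0.086 ]), array([ 0.1303,  0.0005, -0.0026]))
(array([ 3.322e-01, -1.000e-04,  1.808e-01]), array([ 0.1303,  0.0005, -0.0026]))
[ 0.9   0.77 -0.68  2.26 -0.86  0.44  0.79] 0.0 0.0 0.04
[ 0.75  0.85 -0.84  2.26 -1.03  0.22  0.76] 0.0 0.0 0.02
[ 0.65  0.89 -0.92  2.22 -1.05  0.11  0.69] 0.3 0.1 0.01
```

Request:
arm_command --plan '[[[0.05,0,0.02],[0.04,0,0]],[[0.1,0,0.045],[0.08,0,0]],[[0.15,0,0.065],[0.12,0,0]],[[0.195,0.005,0.086],[0.13,0,0]],[[0.24,0.003,0.118],[0.13,0,0]],[[0.28,0.002,0.145],[0.13,0,0]],[[0.31,0,0.166],[0.13,0,0]],[[0.332,0,0.181],[0.13,0,-0.003]],[[0.332,0,0.181],[0.13,0,-0.003]]]'

```text
clock: 3.35
tool_pos: [0.4798, -0.0337, 0.117]
ee_rot: [2.107, 1.512, -0.942]
force: [0.4, 0.4, 0.6]
opening: 0.0513
```

Run:
```python
from h import *
from fk import *
add(); pr,e=fit(); print(pr.round(4),e); st()
for n in("side","wrist"):
  d=optics.snapshot(n); im=d["pixels"]
  if n=="side": im=cv2.resize(im[120:260,260:460],None,fx=4,fy=4,interpolation=cv2.INTER_CUBIC)
  cv2.imwrite(f"pics/{n}4.png",im)
```

```text
[ 2.836e-01  6.469e-01  4.422e-01  3.267e-01 -3.000e-02 -2.630e-02
 -4.000e-04  0.000e+00 -1.000e-04] 0.0034304129488682555
t 3.35 q [ 0.895  0.774 -0.678  2.255 -0.851  0.444  0.779] W [-0.1697 -0.0039  0.117 ] F [ 0.6 -0.2  0.6] open 0.0513
axes in washer
 [[ 0.698  0.083 -0.711]
 [ 0.112 -0.994 -0.006]
 [-0.707 -0.076 -0.703]]
```

View pics/side4.png

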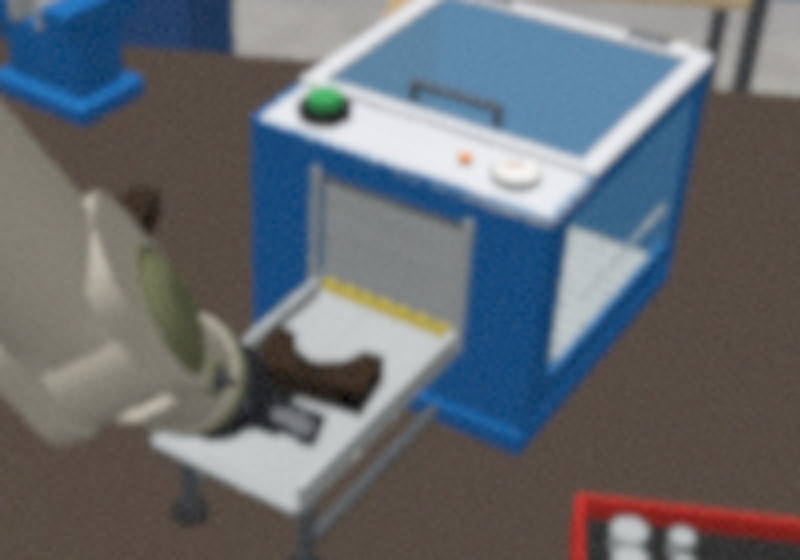

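View pics/wrist4.png

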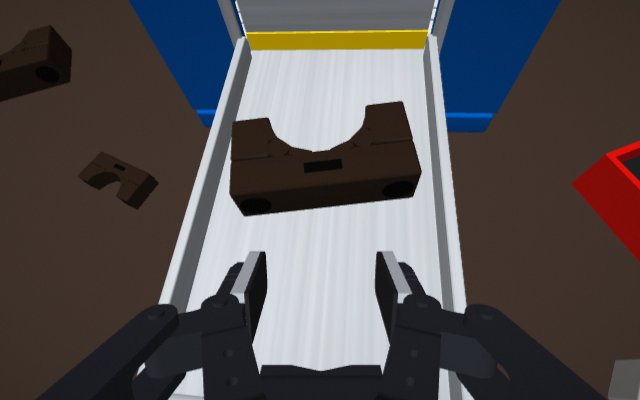

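Request:
arm_command --plan '[[[0.011,0.001,0.011],[0,0,0]],[[0.022,0.003,0.0],[0,0,0]],[[0.034,0.004,-0.012],[0,0,0]],[[0.045,0.005,-0.023],[0,0,0]],[[0.056,0.006,-0.034],[0,0,0]],[[0.067,0.008,-0.046],[0,0,0]],[[0.078,0.009,-0.057],[0,0,0]],[[0.089,0.01,-0.068],[0,0,0]],[[0.1,0.012,-0.08],[0,0,0]],[[0.111,0.013,-0.091],[0,0,0]]]'

```text
clock: 4.45
tool_pos: [0.5105, 0.0322, 0.1102]
ee_rot: [2.106, 1.511, -0.941]
force: [-1.8, -4.3, 1.6]
opening: 0.0514
```

Run:
```python
from h import *
st()
d=optics.snapshot("wrist"); cv2.imwrite(f"pics/wrist5.png",d["pixels"])
for w in[(-.03,-.004,.110),(.015,-.004,.110)]:print(rel(*tg(w)))
```

```text
t 4.45 q [ 0.806  0.821 -0.779  2.26  -0.947  0.301  0.76 ] W [-0.097  -0.0034  0.1102] F [-4.7 -0.2  1.6] open 0.0514
axes in washer
 [[ 0.698  0.084 -0.712]
 [ 0.112 -0.994 -0.008]
 [-0.708 -0.074 -0.703]]
(array([ 0.0923,  0.0131, -0.0926]), array([0.0015, 0.    , 0.0013]))
(array([ 0.1551,  0.0208, -0.1566]), array([0.0015, 0.    , 0.0013]))
```

View pics/wrist5.png

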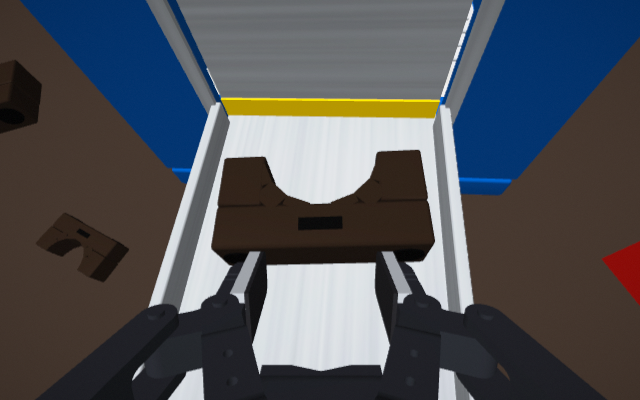

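Run:
```python
from h import *
from fk import *
add();pr,e=fit();q=np.array(readout.sense()["q"])
for dy,ti,ro in ((9,45,6),(9,42,6),(12,45,8),(12,42,8)):
  print(dy,ti,rel(*tg((-.03,-.004,.11),ti,dy,ro)))
  for o in path(q,[tg(w,ti,dy,ro) for w in [(-.03,-.004,.11),(.015,-.004,.11),(.03,-.004,.11)]],pr,n=12): print(*o)
```

```text
9 45 (array([ 0.0923,  0.0131, -0.0926]), array([0.0015, 0.    , 0.0013]))
[ 0.72  0.86 -0.86  2.24 -1.02  0.19  0.73] 0.0 0.0 0.01
[ 0.65  0.88 -0.9   2.22 -1.05  0.13  0.7 ] 0.0 0.0 0.01
[ 0.63  0.89 -0.91  2.21 -1.05  0.11  0.68] 0.2 0.1 0.0
9 42 (array([ 0.0923,  0.0131, -0.0926]), array([ 0.0015, -0.0331,  0.0048]))
[ 0.66  0.81 -0.8   2.24 -1.01  0.2   0.69] 0.0 0.0 0.01
[ 0.59  0.82 -0.83  2.21 -1.05  0.15  0.66] 0.0 0.0 0.01
[ 0.57  0.83 -0.84  2.2  -1.05  0.13  0.64] 0.0 0.0 0.0
12 45 (array([ 0.0923,  0.0131, -0.0926]), array([ 0.0001, -0.0028, -0.0221]))
[ 0.67  0.83 -0.78  2.22 -0.98  0.28  0.7 ] 0.0 0.0 0.01
[ 0.61  0.85 -0.82  2.19 -1.02  0.22  0.67] 0.0 0.0 0.01
[ 0.58  0.86 -0.82  2.18 -1.03  0.21  0.66] 0.0 0.0 0.0
12 42 (array([ 0.0923,  0.0131, -0.0926]), array([-0.0005, -0.0358, -0.0174]))
[ 0.62  0.79 -0.73  2.22 -0.97  0.28  0.65] 0.0 0.0 0.02
[ 0.55  0.8  -0.75  2.19 -1.01  0.24  0.62] 0.0 0.0 0.01
[ 0.52  0.81 -0.76  2.18 -1.02  0.22  0.61] 0.0 0.0 0.0
```

Request:
arm_command --plan '[[[0.009,0.001,-0.009],[0,0,-0.002]],[[0.018,0.003,-0.018],[0,0,-0.004]],[[0.028,0.004,-0.028],[0,0,-0.006]],[[0.037,0.005,-0.037],[0,0,-0.009]],[[0.046,0.006,-0.046],[0,0,-0.011]],[[0.055,0.008,-0.055],[0,0,-0.013]],[[0.064,0.009,-0.064],[0,0,-0.015]],[[0.074,0.01,-0.074],[0,0,-0.018]],[[0.083,0.012,-0.083],[0,0,-0.02]],[[0.092,0.013,-0.093],[0,-0.002,-0.022]]]'

```text
clock: 5.5
tool_pos: [0.5389, 0.091, 0.1097]
ee_rot: [2.083, 1.551, -0.956]
force: [-1.1, -3.3, -1.1]
opening: 0.0512
```

Run:
```python
from h import *
st()
d=optics.snapshot("wrist"); cv2.imwrite(f"pics/wrist6.png",d["pixels"])
for w in[(.0,-.004,.110),(.015,-.004,.110),(.022,-.004,.11)]:print(rel(*tg(w,45,12,8)))
```

```text
t 5.5 q [ 0.682  0.836 -0.79   2.217 -0.967  0.274  0.682] W [-0.0316 -0.004   0.1097] F [-3.5 -0.4 -1.1] open 0.0512
axes in washer
 [[ 0.692  0.109 -0.714]
 [ 0.147 -0.989 -0.008]
 [-0.707 -0.099 -0.7  ]]
(array([ 0.0421,  0.0068, -0.0427]), array([ 0.0001, -0.0007,  0.0002]))
(array([ 0.0629,  0.0101, -0.0641]), array([ 0.0001, -0.0007,  0.0002]))
(array([ 0.0726,  0.0117, -0.0741]), array([ 0.0001, -0.0007,  0.0002]))
```

View pics/wrist6.png

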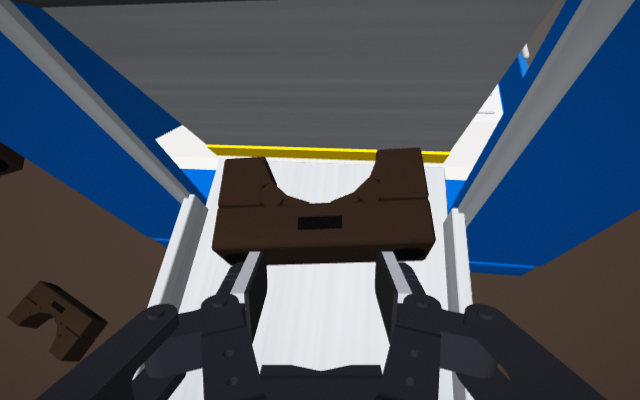

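The cap stays square on both fingertips, and its legs are lifting the flap's yellow edge (row ~150). I'll keep pushing.

Request:
arm_command --plan '[[[0.008,0.001,-0.008],[0,0,0]],[[0.016,0.003,-0.016],[0,0,0]],[[0.024,0.004,-0.024],[0,0,0]],[[0.031,0.005,-0.032],[0,0,0]],[[0.039,0.006,-0.04],[0,0,0]],[[0.047,0.008,-0.048],[0,0,0]],[[0.055,0.009,-0.056],[0,0,0]],[[0.063,0.01,-0.064],[0,0,0]]]'

```text
clock: 6.35
tool_pos: [0.5584, 0.1318, 0.1097]
ee_rot: [2.083, 1.551, -0.955]
force: [-0.4, -1.7, 1.7]
opening: 0.0513
```

Run:
```python
from h import *
st()
d=optics.snapshot("wrist"); cv2.imwrite(f"pics/wrist7.png",d["pixels"])
for w in[(.025,-.004,.110)]:print(rel(*tg(w,45,12,8)))
```

```text
t 6.35 q [ 0.621  0.857 -0.833  2.193 -0.984  0.212  0.635] W [ 0.0135 -0.0042  0.1097] F [-1.7 -0.3  1.7] open 0.0513
axes in washer
 [[ 0.692  0.108 -0.713]
 [ 0.146 -0.989 -0.008]
 [-0.707 -0.098 -0.701]]
(array([ 0.0143,  0.0024, -0.0145]), array([ 0.0001, -0.0012, -0.    ]))
```

View pics/wrist7.png

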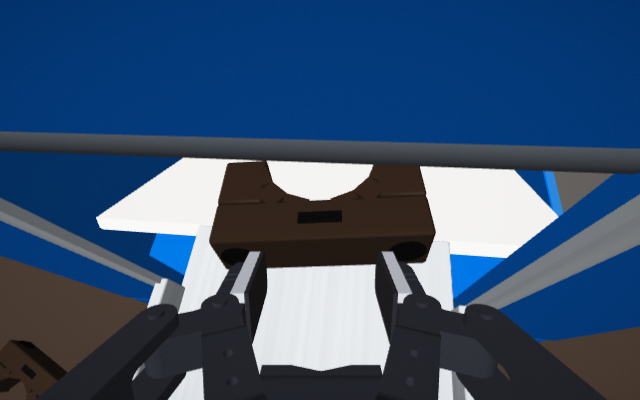

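Request:
arm_command --plan '[[[0.005,0.001,-0.005],[0,0,0]],[[0.01,0.002,-0.01],[0,0,0]],[[0.015,0.002,-0.015],[0,0,0]],[[0.015,0.002,-0.015],[0,0,0]]]'

```text
clock: 6.8
tool_pos: [0.5608, 0.1427, 0.1094]
ee_rot: [2.081, 1.556, -0.956]
force: [-5.3, 0.6, -0.3]
opening: 0.051
```

Run:
```python
from h import *
st()
d=optics.snapshot("wrist"); cv2.imwrite(f"pics/wrist8.png",d["pixels"])
for w in[(.032,-.004,.110)]:print(rel(*tg(w,45,12,8)))
```

```text
t 6.8 q [ 0.605  0.863 -0.842  2.189 -0.986  0.199  0.624] W [ 0.0244 -0.0018  0.1094] F [-1.7  5.1 -0.3] open 0.051
axes in washer
 [[ 0.692  0.112 -0.713]
 [ 0.15  -0.989 -0.009]
 [-0.706 -0.101 -0.701]]
(array([ 0.0091,  0.0061, -0.0116]), array([-0.0001, -0.0008,  0.0022]))
```

View pics/wrist8.png

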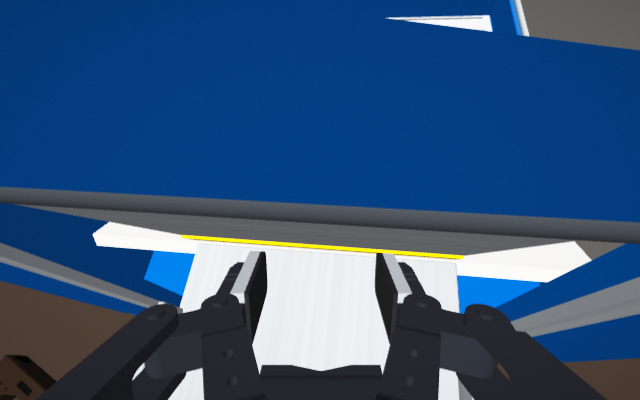

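Request:
arm_command --plan '[[[-0.01,-0.002,0.01],[0,0,0]],[[-0.025,-0.004,0.026],[0,0,0]],[[-0.045,-0.007,0.046],[0,0,0]],[[-0.065,-0.01,0.067],[0,0,0]],[[-0.09,-0.014,0.093],[0,0,0]],[[-0.115,-0.018,0.119],[0,0,0]],[[-0.14,-0.022,0.145],[0,0,0]],[[-0.165,-0.026,0.17],[0,0,0]],[[-0.19,-0.03,0.196],[0,0,0]],[[-0.19,-0.03,0.196],[0,0,0]]]'

```text
clock: 7.85
tool_pos: [0.5032, 0.0144, 0.1089]
ee_rot: [2.085, 1.548, -0.958]
force: [0.4, -0.3, 0.9]
opening: 0.051
```

Run:
```python
from h import *
from fk import *
add(); pr,e=fit(); print(e); st()
d=optics.snapshot("wrist"); cv2.imwrite(f"pics/wrist9.png",d["pixels"])
d=optics.snapshot("side"); cv2.imwrite("pics/side9.png",cv2.resize(d["pixels"][90:250,240:440],None,fx=4,fy=3.75,interpolation=cv2.INTER_CUBIC))
```

```text
0.0016287395824821083
t 7.85 q [ 0.81   0.81  -0.726  2.237 -0.851  0.381  0.697] W [-0.1162 -0.0044  0.1089] F [-0.1 -0.5  0.9] open 0.051
axes in washer
 [[ 0.692  0.106 -0.715]
 [ 0.145 -0.989 -0.006]
 [-0.708 -0.099 -0.7  ]]
```

View pics/wrist9.png

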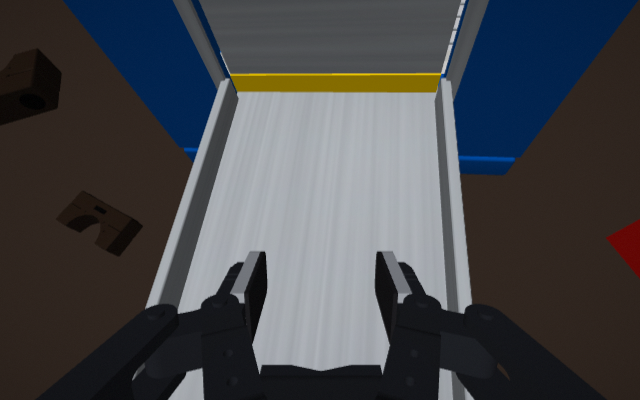

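View pics/side9.png

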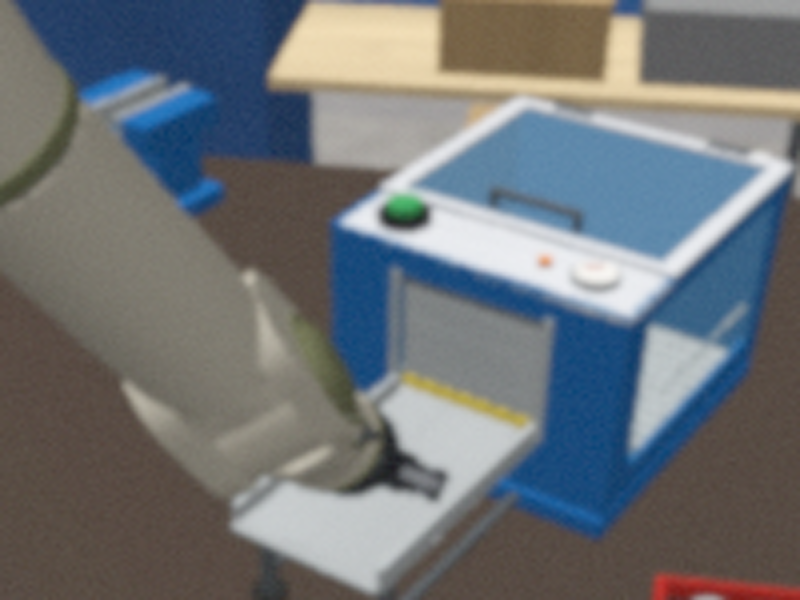

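The flap hangs shut again (yellow edge level at row ~82) and the tray is empty. I'll lift clear, straighten the tool and check the basket.

Run:
```python
from h import *
from fk import *
pr,e=fit();q=np.array(readout.sense()["q"])
for dy in(-30,0,12,40):
  print(dy)
  for o in path(q,[tg((-.16,0,.25),45,12,8),tg((-.12,.0,.45),0,dy,0),tg((.037,.09,.35),0,dy,0),tg((.037,.09,.265),0,dy,0)],pr,n=12): print(*o)
print(rel(*tg((-.16,0,.25),45,12,8)));print(rel(*tg((-.12,0,.45),0,12,0)))
print(w2world(p,(.037,.09,.265)))
```

```text
-30
[ 0.88  0.51 -0.65  2.16 -0.74  0.76  0.52] 0.0 0.0 0.03
[ 0.23  0.15 -0.43  1.77  0.06  1.24 -1.18] 0.0 0.0 0.16
[-0.07  0.26 -0.53  1.89  0.15  1.03 -1.63] 0.0 0.0 0.04
[-0.11  0.35 -0.5   2.    0.22  0.84 -1.7 ] 0.0 0.0 0.02
0
[ 0.88  0.51 -0.65  2.16 -0.74  0.76  0.52] 0.0 0.0 0.03
[ 0.28  0.15 -0.49  1.77  0.08  1.24 -0.67] 0.0 0.0 0.11
[-0.03  0.27 -0.58  1.89  0.17  1.03 -1.13] 0.0 0.0 0.04
[-0.07  0.36 -0.56  2.    0.25  0.85 -1.2 ] 0.0 0.0 0.02
12
[ 0.88  0.51 -0.65  2.16 -0.74  0.76  0.52] 0.0 0.0 0.03
[ 0.31  0.15 -0.52  1.77  0.08  1.24 -0.47] 0.0 0.0 0.09
[-0.01  0.27 -0.61  1.89  0.18  1.04 -0.93] 0.0 0.0 0.04
[-0.05  0.36 -0.58  2.    0.26  0.85 -1.01] 0.0 0.0 0.02
40
[ 0.88  0.51 -0.65  2.16 -0.74  0.76  0.52] 0.0 0.0 0.03
[ 0.37  0.16 -0.6   1.77  0.1   1.24  0.  ] 0.0 0.0 0.07
[ 0.04  0.29 -0.67  1.88  0.21  1.04 -0.46] 0.0 0.0 0.04
[-0.01  0.37 -0.64  2.    0.29  0.86 -0.55] 0.0 0.0 0.02
(array([-0.2614, -0.0458, -0.1308]), array([-0.0007, -0.0006, -0.0007]))
(array([-0.4887, -0.0765, -0.4682]), array([-0.0852, -0.4997,  0.0345]))
[[0.48322673 0.19324907 0.265     ]]
```

Request:
arm_command --plan '[[[-0.05,-0.01,-0.02],[0,0,0]],[[-0.1,-0.02,-0.05],[0,0,0]],[[-0.16,-0.03,-0.08],[0,0,0]],[[-0.22,-0.04,-0.11],[0,0,0]],[[-0.27,-0.05,-0.16],[-0.01,-0.07,0.005]],[[-0.32,-0.055,-0.22],[-0.03,-0.16,0.01]],[[-0.36,-0.06,-0.28],[-0.045,-0.25,0.017]],[[-0.4,-0.065,-0.34],[-0.06,-0.34,0.023]],[[-0.45,-0.07,-0.4],[-0.07,-0.42,0.03]],[[-0.489,-0.077,-0.468],[-0.085,-0.5,0.034]]]' --hand 1.0

```text
clock: 8.95
tool_pos: [0.497, 0.0141, 0.4531]
ee_rot: [1.373, 1.084, -1.378]
force: [1.2, -0.3, -0.9]
opening: 0.0001
```

Run:
```python
from h import *
from fk import *
add(); st()
s=readout.sense();d=optics.snapshot("wrist"); cv2.imwrite(f"pics/wrist10.png",d["pixels"])
d=optics.snapshot("scene"); cv2.imwrite("pics/scene10.png",cv2.resize(d["pixels"][180:380,220:470],None,fx=3,fy=3,interpolation=cv2.INTER_CUBIC))
print(rel(*tg((.037,.09,.35),0,12,0)))
```

```text
t 8.95 q [ 0.245  0.144 -0.454  1.77   0.074  1.242 -0.459] W [-0.1191  0.001   0.4531] F [ 0.3 -1.2 -0.9] open 0.0001
axes in washer
 [[-0.005  0.209 -0.978]
 [-0.005 -0.978 -0.209]
 [-1.     0.003  0.006]]
(array([ 0.2103, -0.1079, -0.3305]), array([ 0.0081, -0.    , -0.0054]))
```

View pics/scene10.png

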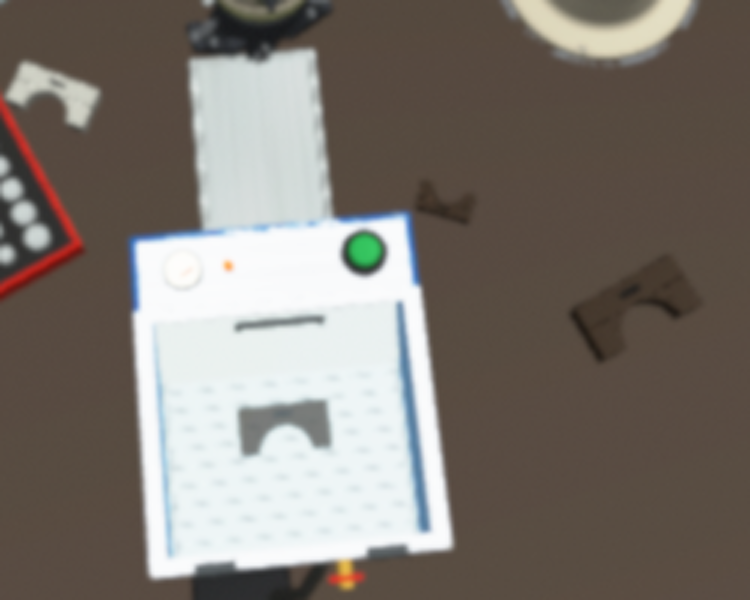

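View pics/wrist10.png

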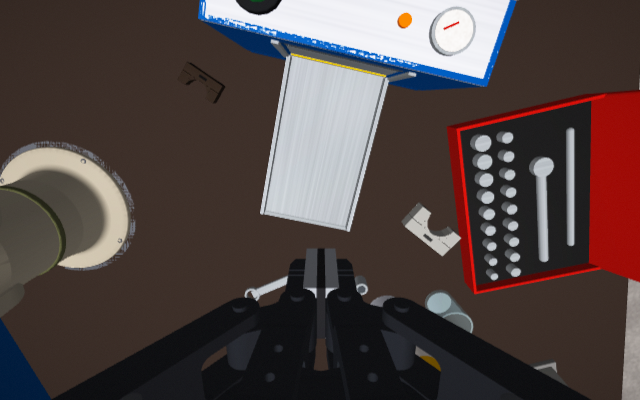

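The hood view shows the cap lying flat in the basket, at crop (285,427). The flap is shut and the tray empty. Next I'll go over the button.

Request:
arm_command --plan '[[[0.03,-0.02,-0.05],[0,0,0]],[[0.06,-0.03,-0.1],[0,0,0]],[[0.09,-0.05,-0.15],[0,0,0]],[[0.12,-0.065,-0.2],[0,0,0]],[[0.15,-0.08,-0.25],[0,0,0]],[[0.18,-0.095,-0.3],[0,0,0]],[[0.21,-0.108,-0.33],[0,0,0]],[[0.21,-0.108,-0.33],[0,0,0]]]'

```text
clock: 9.85
tool_pos: [0.4802, 0.1884, 0.3426]
ee_rot: [1.371, 1.098, -1.378]
force: [0.1, -0.7, 0.7]
opening: -0.0
```

Run:
```python
from h import *
st()
s=readout.sense();d=optics.snapshot("wrist"); im=d["pixels"]; c=wcal(d,s)
for z in(.262,.27):
  for u in proj(c,w2world(p,[(.037,.09,z)])): print(u.round(1))
hsv=cv2.cvtColor(im,cv2.COLOR_BGR2HSV); m=cv2.inRange(hsv,(40,80,40),(85,255,255)); ys,xs=np.nonzero(m); print(len(xs),xs.min() if len(xs) else 0,xs.mean() if len(xs) else 0,ys.mean() if len(xs) else 0)
cv2.imwrite("pics/wrist11.png",im)
for n in("scene","side"):
  d=optics.snapshot(n);cc=cal(d);hsv=cv2.cvtColor(d["pixels"],cv2.COLOR_BGR2HSV); m=cv2.inRange(hsv,(45,90,60),(80,255,255)); k,l,stt,ce=cv2.connectedComponentsWithStats(m); i=1+np.argmax(stt[1:,4]); print(n,stt[i],ce[i],proj(cc,w2world(p,[(.037,.09,.262),(.037,.09,.272)])).round(1))
  if n=="side": cv2.imwrite("pics/side11.png",cv2.resize(d["pixels"][90:250,240:440],None,fx=4,fy=3.75))
print(rel(*tg((.037,.09,.29),0,12,0)))
```

```text
t 9.85 q [-0.043  0.269 -0.554  1.904  0.161  1.017 -0.893] W [0.0314 0.0907 0.3426] F [-0.6 -0.3  0.7] open -0.0
axes in washer
 [[-0.002  0.214 -0.977]
 [ 0.005 -0.977 -0.214]
 [-1.    -0.006  0.001]]
[323.7 205.8]
[323.7 209.4]
1760 299 322.61988636363634 207.275
scene [335 258  13  12 119] [341.05882353 263.03361345] [[341.1 263.9]
 [341.4 263.3]]
side [337 143   9   6  46] [340.69565217 145.5       ] [[340.8 147.1]
 [340.8 144.5]]
(array([ 0.11  , -0.0017, -0.0152]), array([0.0006, 0.0004, 0.0009]))
```

View pics/wrist11.png

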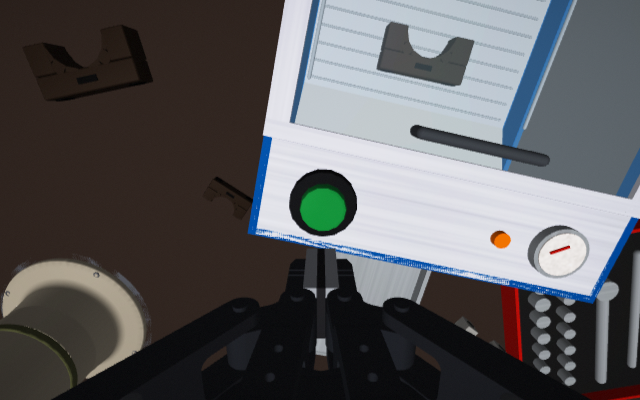

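View pics/side11.png

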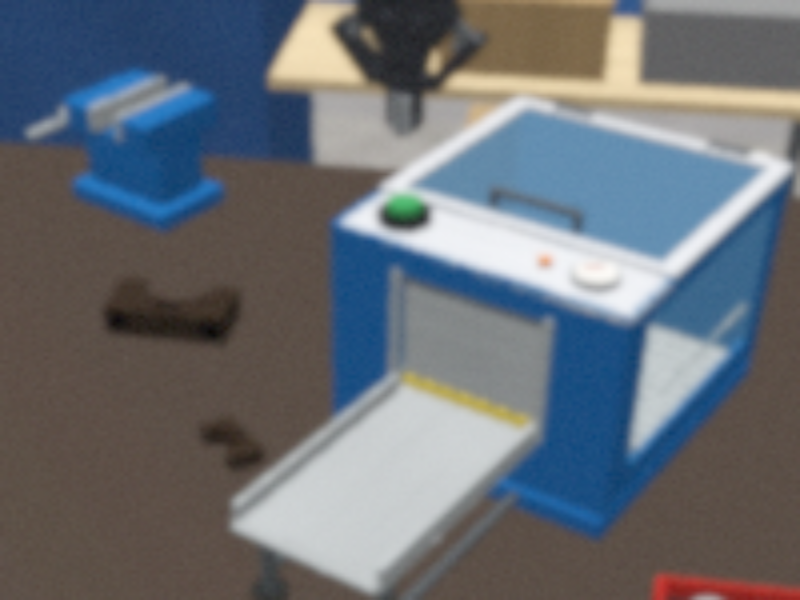

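Request:
arm_command --plan '[[[0.03,-0.001,-0.012],[0,0,0]],[[0.06,-0.002,-0.012],[0,0,0]],[[0.09,-0.002,-0.012],[0,0,0]],[[0.11,-0.002,-0.012],[0,0,0]],[[0.11,-0.002,-0.012],[0,0,0]],[[0.11,-0.002,-0.012],[0,0,0]]]'

```text
clock: 10.6
tool_pos: [0.4831, 0.1921, 0.2905]
ee_rot: [1.377, 1.091, -1.378]
force: [0.0, -0.3, -0.9]
opening: 0.0004
```

Run:
```python
from h import *
st()
```

```text
t 10.6 q [-0.073  0.326 -0.54   1.971  0.211  0.9   -0.953] W [0.0358 0.0896 0.2905] F [-0.3 -0.1 -0.9] open 0.0004
axes in washer
 [[-0.     0.208 -0.978]
 [ 0.001 -0.978 -0.208]
 [-1.    -0.001  0.   ]]
```

Positioned 22 mm over the button. I'll descend slowly while watching the force.

Request:
arm_command --plan '[[[0.01,0,0],[0,0,0]],[[0.02,0,0],[0,0,0]],[[0.03,0,0],[0,0,0]],[[0.036,0,0],[0,0,0]],[[0.042,0,0],[0,0,0]],[[0.042,0,0],[0,0,0]]]'

```text
clock: 11.2
tool_pos: [0.483, 0.1924, 0.2708]
ee_rot: [1.377, 1.09, -1.377]
force: [-5.0, -3.8, 21.7]
opening: 0.0
```

Run:
```python
from h import *
st()
s=readout.sense();d=optics.snapshot("wrist");c=wcal(d,s)
a=d["pixels"][130:330,220:420];cv2.imwrite("pics/wrist12.png",cv2.resize(a,None,fx=3,fy=3,interpolation=cv2.INTER_CUBIC))
d=optics.snapshot("side");cv2.imwrite("pics/side12.png",cv2.resize(d["pixels"][110:180,300:400],None,fx=7,fy=7,interpolation=cv2.INTER_CUBIC))
st()
```

```text
t 11.2 q [-0.084  0.347 -0.532  1.996  0.232  0.856 -0.974] W [0.0361 0.0899 0.2708] F [-5.6  2.9 21.7] open 0.0
axes in washer
 [[-0.     0.209 -0.978]
 [-0.001 -0.978 -0.209]
 [-1.     0.001  0.001]]
t 11.3 q [-0.084  0.347 -0.532  1.997  0.232  0.856 -0.974] W [0.0361 0.0899 0.2708] F [-5.7  2.6 22.4] open -0.0
axes in washer
 [[-0.     0.209 -0.978]
 [-0.001 -0.978 -0.209]
 [-1.     0.001  0.   ]]
```

View pics/wrist12.png

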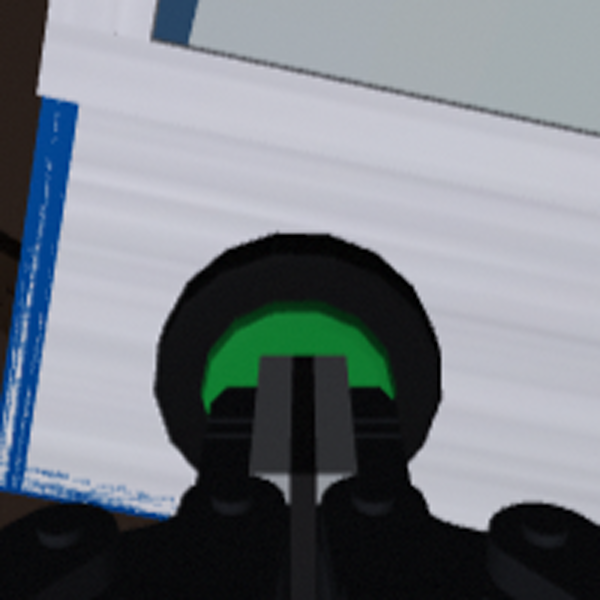

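View pics/side12.png

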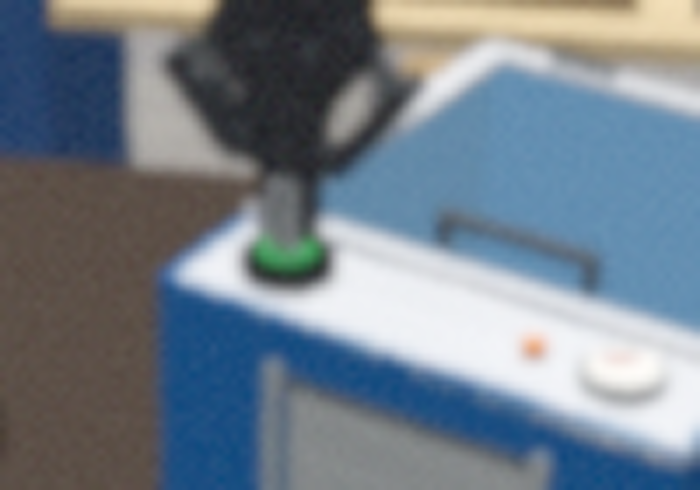

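Fingertips are centred on the green button at 22 N, well above the 5 N needed. I'll lift in small steps to measure how far the button travels.

Request:
arm_command --plan '[[[-0.003,0,0],[0,0,0]],[[-0.003,0,0],[0,0,0]]]'

```text
clock: 11.5
tool_pos: [0.4829, 0.1924, 0.2711]
ee_rot: [1.377, 1.091, -1.377]
force: [-1.6, -1.3, 8.1]
opening: -0.0001
```

Request:
arm_command --plan '[[[-0.004,0,0],[0,0,0]],[[-0.004,0,0],[0,0,0]]]'

```text
clock: 11.7
tool_pos: [0.4829, 0.1924, 0.2728]
ee_rot: [1.377, 1.091, -1.378]
force: [-0.0, -0.2, 4.2]
opening: 0.0001
```

Request:
arm_command --plan '[[[-0.004,0,0],[0,0,0]],[[-0.004,0,0],[0,0,0]]]'

```text
clock: 11.9
tool_pos: [0.4828, 0.1923, 0.2746]
ee_rot: [1.377, 1.091, -1.378]
force: [0.2, -1.3, 2.7]
opening: 0.0003
```

Request:
arm_command --plan '[[[-0.006,0,0],[0,0,0]],[[-0.006,0,0],[0,0,0]]]'

```text
clock: 12.1
tool_pos: [0.4825, 0.1924, 0.2775]
ee_rot: [1.376, 1.092, -1.378]
force: [0.9, 0.1, 0.2]
opening: -0.0002
```

The force fell from a hard stop at z = 0.271 m, through about 5 N of spring load, to zero by 0.2775 m. That is the full 6 mm of travel. Now I'll back away.

Request:
arm_command --plan '[[[-0.04,0,0],[0,0,0]],[[-0.1,0,0],[0,0,0]],[[-0.17,0,0.02],[0,0,0]],[[-0.24,0,0.08],[0,0,0]],[[-0.28,0,0.16],[0,0,0]],[[-0.28,0,0.24],[0,0,0]],[[-0.28,0,0.3],[0,0,0]],[[-0.28,0,0.3],[0,0,0]],[[-0.28,0,0.3],[0,0,0]],[[-0.28,0,0.3],[0,0,0]]]'

```text
clock: 13.1
tool_pos: [0.4485, 0.0474, 0.4174]
ee_rot: [1.376, 1.093, -1.377]
force: [-0.3, -0.1, 0.9]
opening: -0.0
```

Run:
```python
from h import *
st()
d=optics.snapshot("scene");c=cal(d);a=d["pixels"]
b=cv2.imread("pics/scene0.png")
cv2.imwrite("pics/sceneF.png",np.hstack([cv2.resize(a[90:380,80:380],None,fx=2,fy=2)]))
g=cv2.cvtColor(a,cv2.COLOR_BGR2GRAY)[300:340,285:345]; 
print("cap W",toW(ray(c,(315,322),.054)).round(3))
d=optics.snapshot("side");cv2.imwrite("pics/sideF.png",d["pixels"])
df=np.abs(a.astype(int)-b).max(2)>60
k,l,s_,ce=cv2.connectedComponentsWithStats(df.astype(np.uint8))
print([(tuple(ce[i].round()),s_[i][4]) for i in range(1,k) if s_[i][4]>8])
```

```text
t 13.1 q [ 0.215  0.099 -0.487  1.909  0.05   1.148 -0.521] W [-0.1097  0.0591  0.4174] F [-0.3  0.3  0.9] open -0.0
axes in washer
 [[-0.     0.21  -0.978]
 [ 0.001 -0.978 -0.21 ]
 [-1.    -0.001 -0.   ]]
cap W [0.178 0.    0.054]
[((np.float64(270.0), np.float64(11.0)), np.int32(531)), ((np.float64(381.0), np.float64(14.0)), np.int32(273)), ((np.float64(400.0), np.float64(12.0)), np.int32(777)), ((np.float64(460.0), np.float64(31.0)), np.int32(4283)), ((np.float64(364.0), np.float64(107.0)), np.int32(5431)), ((np.float64(420.0), np.float64(51.0)), np.int32(22)), ((np.float64(446.0), np.float64(97.0)), np.int32(2102)), ((np.float64(426.0), np.float64(87.0)), np.int32(42)), ((np.float64(420.0), np.float64(117.0)), np.int32(33)), ((np.float64(461.0), np.float64(139.0)), np.int32(62)), ((np.float64(422.0), np.float64(148.0)), np.int32(288)), ((np.float64(448.0), np.float64(152.0)), np.int32(105)), ((np.float64(312.0), np.float64(156.0)), np.int32(48)), ((np.float64(448.0), np.float64(162.0)), np.int32(10)), ((np.float64(320.0), np.float64(170.0)), np.int32(80)), ((np.float64(318.0), np.float64(198.0)), np.int32(149)), ((np.float64(331.0), np.float64(195.0)), np.int32(11)), ((np.float64(307.0), np.float64(232.0)), np.int32(394)), ((np.float64(314.0), np.float64(321.0)), np.int32(353))]
```

View pics/sceneF.png

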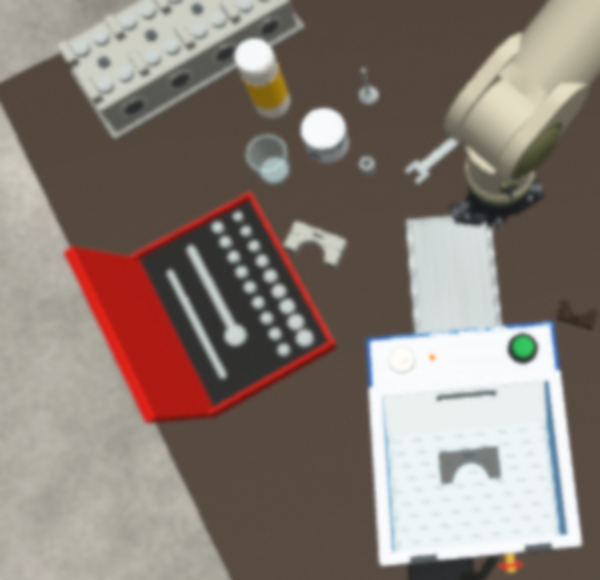

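View pics/sideF.png

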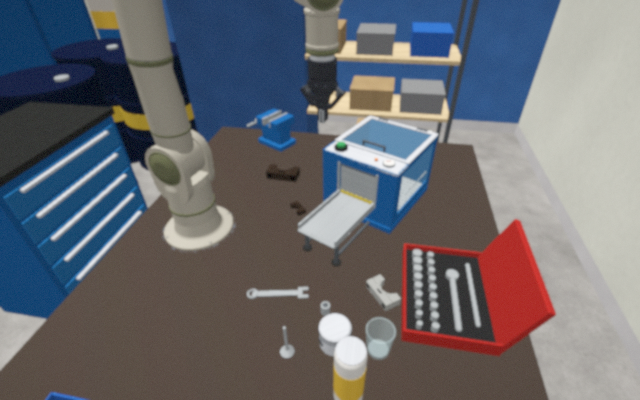

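The final pictures show the cap in the basket at washer x ≈ 178 mm, the flap shut and the bench items in place. The button is up and the arm is clear, so I'm handing in.

```bash
python3 -c "
from cell import order; print(order.close_job())"
```

```text
the job is handed in; nothing more can be done
None
```

I loaded the washer and pressed start, and handed the job in at about 13 s on the robot's clock; no verdict was reported.

**What I did:** I pushed the middle-sized oily cap along the tray and under the flap with two spread fingertips, tilted 45° forwards. It slid into the basket, and I drew the fingers back out so the flap fell shut. I then shut the fingers and pressed the green button straight down.

**Last checks:**
- **Cap:** it lies flat in the basket, about 178 mm past the front wall. It looked at rest in the pictures taken before and after the press.
- **Flap:** it hangs shut in the last side view. I judged this by eye and did not measure the angle.
- **Button:** it met a hard stop at 22 N, then rose with the fingers through about 6 mm until the force was gone, so it was fully pressed and came back up.
- **Robot and bench:** the arm ended clear, with wrist force near 0. The pictures show no bench items moved; the only changes are the cap and where the arm is in view.

**Disagreements:**
- At the deepest point of the push there was a sideways force of about 5 N and a shift of about 2 mm, probably from brushing the washer. It was gone once I withdrew.
- The button's top was at about 277 mm by touch, but I had estimated 268 mm from the pictures.

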